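Close the whetstone clamp on the stone

ROBOT

A 7-joint arm with a two-finger parallel gripper is mounted at the origin on a cart in front of the work surface, level with it; the furniture and walls round the work are solid. World frame = base frame: x ahead of the robot, y to its left, z up, the work surface at z = 0. Lengths are in m, angles in degrees, forces in N, time in s.
With the tool pointing down it reaches from about 0.35 to 0.9 m from the base axis. Payload 19.9 kg.
Tool frame: the origin (TCP) lies between the finger pads; the fingertips stand 8 mm ahead of it and the grasp point (between the pads) lies 11 mm behind it (tcp_to_tips is the distance from the TCP to the fingertips, in m); z points along the fingers, y is the direction in which the jaws open and shut (so a half turn about z gives the same grasp; the last joint's range is limited). The gripper opens to 94 mm and grips with 3 to 60 N. Pads are 16 mm wide; open, the fingers measure 119 mm over their backs; the gripper's body (75 mm by 177 mm) begins 78 mm behind the grasp point.
Start: joints at [61.851, 23.915, -0.59, 92.452, 0.269, 63.638, -3.037], TCP at [0.272, -0.563, 0.213] pointing down, gripper open.
Joint ranges: [-161.28, 161.28], [-22.2, 115.67], [-73.04, 71.86], [3.21, 147.25], [-68.34, 248.33], [10.77, 114.83], [-161.83, 161.83]. Speed limits (degrees/s): [108.29, 108.29, 136.94, 136.94, 172.46, 172.46, 172.46].

INTERFACE

Orientations are given as [roll, pitch, yaw] about the fixed x, y, z axes, in that order (R = Rz(yaw) Ry(pitch) Rx(roll)).
In Python, from plant import sense, camera, finish_job, tcp_to_tips gives the robot as it stands. The module is installed in compiled form; this text tells all that it offers.
- The arm moves only by the tool send_rows, never from a script. Its argument "targets" is one flat list of numbers, 7 for each row, row after row: the closure, from 0 (fully open) to 1 (shut), then the shift along the world's x, y, z in cm, then the turn, a rotation vector about the world's x, y, z in rad. In form: [grip, x, y, z, wx, wy, wz, grip, x, y, z, wx, wy, wz, ...]. A call has 1 to 8 rows; each row is the pose to reach, as a shift and turn from the pose measured when the call began; what a row does not reach only later rows make up. A row lasts 1/10 s, in which the tool goes at most 50 mm and 8.59 degrees, less where a joint would pass 70% of its speed; a pose out of reach is approached as far as the arm can. A call with a gripper value outside its range is refused whole. The fingers move at their own pace and stop on an object; the grip force is fixed at half the most. Time passes only in rows, so rows that repeat a pose let the fingers close. It gives the time, the measured TCP pose, the force and the opening at its end, in the units of the state.
- sense(): the state, without advancing time (a new reading comes with each control period).
- camera(name): name is "scene" or "side" or "wrist"; returns a dict with "image" (400x640x3 uint8, red, green, blue), "range_z" (400x640 float32, m along the optical axis (not along the pixel's ray), 0 where there is no reading), "mtx" (3x3 intrinsics, pixels), "rvec" (rotation vector, rad) and "tvec" (3), from world to camera coordinates, as OpenCV has them; the wrist camera has in their place "tool_from_camera" (4x4, takes a point from camera to tool coordinates, whose origin is the TCP and whose axes are the flange's). Camera axes: x right, y down, z forward; pixel columns grow to the right and rows downward; lengths in m; the calibration is good to about 2 mm. A picture is of the moment at which its call begins: read the wrist's pose just before it.
- finish_job(): hands the job in, once; it reports no verdict.
The state is a dict: "time": time; "q": joint angles; "joint_vel": joint speeds; "effort": joint torques, N m; "position": TCP position; "eef_rot": TCP orientation; "wrist_force": force on the tool from outside, world axes, zero at the start; "moment": the same for the moment, N m; "gripper_width": opening from 0.0 (shut) to 1.0 (fully open).
Only numpy, scipy, OpenCV 4.12 (cv2) and the standard library are available. Lean on these libraries where they do the work, as an engineer would, in place of code of your own. Each camera call takes 0.05 s, during which the arm holds its last target. There are 200 camera calls.

TASK

Get the whetstone clamped for sharpening: with a fingertip press the orange brake key in the middle of the sliding jaw and, keeping it pressed so that the jaw runs free, push the jaw along until it has pushed the stone firmly against the fixed jaw and stands at the red stop line; then let the key spring up so that the brake holds. Do not drag the jaw along with its brake on, do not touch the stone with the fingers (the jaw moves it), and leave everything else on the worktop where it is.

Things in the scene. Friction and masses are not known exactly. Their poses are not given: they have to be found in the camera images.
- stone_holder: Whetstone clamp fixed on the worktop, 310 x 98 mm, wooden bed with a steel deck 22 mm high and an aluminium rail with a black scale along each side (rail tops 26 mm high). Origin: centre of its underside, on the worktop. Its +x axis runs along the bed from the sliding jaw's end to the fixed jaw and is the way the jaw is pushed; z is up. The grey fixed jaw (tops 44 mm high) stands at the +x end, its gripping face at x = 125 mm.
- stop_line (a point): Middle of the red stop line painted across both rails, 25 mm from the clamp's origin along +x, 27 mm high. When the sliding jaw's gripping face stands here the stone is gripped between the jaws.
- slide_jaw (a joint): Travel of the grey sliding jaw along the clamp's +x (m): the gripping face stands at x = -60 mm + this value, so 0.085 is at the red stop line with the stone gripped; it starts at 0 to 0.025. The brake holds it against about 15 to 20 N; with the key down the jaw alone runs with about 1 N, and it takes about 3 to 7 N once it pushes the stone along.
- jaw_face (a point): Middle of the rubber gripping face of the sliding jaw, 30 mm high. The sliding jaw is 84 mm long and 90 mm wide: a cross bar 17 mm long at the face, then the orange key, then a second cross bar 13 mm long; the bars' tops are 46 mm high, the deck beside the key 33 mm.
- key_top (a point): Centre of the top of the orange brake key, 52 x 52 mm, 44 mm behind the gripping face, 41 mm high when up (5 mm below the two cross bars). It lies between the cross bars with 54 mm between them and is open to both sides; a fingertip standing on it can push against the bar in front.
- brake_key (a joint): How far the key is pressed down (m): 0 up with the brake on, 0.0065 the end of its travel. It takes about 6 N to start and 9 N to bottom; from 0.002 on the brake is free. It springs up by itself.
- whetstone: Grey whetstone in its black rubber foot; origin at the centre of its underside, on the deck 22 mm above the worktop. Foot 100 x 62 x 12 mm, stone on it 84 x 50 mm, 38 mm high in all, about 0.6 kg. It lies loose on the clamp's deck between the jaws, its long side along the clamp, and slides when the jaw pushes it. Its x axis is its long axis. When gripped its origin is 75 mm from the clamp's origin along +x.
- water_bowl: Red plastic bowl, 172 mm wide, 66 mm high, stands left of the clamp; origin at the centre of its underside. Leave alone.
- kitchen_shears: Kitchen shears with red handles, 199 x 87 x 9 mm, lying on the worktop in front of the clamp; origin under their middle. Leave alone.
- scrub_brush: Wooden brush, 154 x 61 x 46 mm; origin under its middle. Leave alone.
- tea_cup: White and blue tea cup, 65 mm wide, 78 mm high, behind the clamp; origin at the centre of its underside. Leave alone.
- small_glass: Small drinking glass, 58 mm wide, 70 mm high, behind the clamp; origin at the centre of its underside. Leave alone.
Mind the look-alikes: they are no part of the job. What is shaped like the whetstone but turquoise is not meant.

How it is judged:
By the outcome, as a careful person would: the job done as asked, in the order asked, and still so for the second after the job is handed in, with the robot touching nothing.
It also fails if it takes over 32 s, if anything falls off the work surface, if the arm or the gripper's body presses on something with over 40 N, if the wrist force passes 120 N, or if a joint passes its speed limit or range.

## Working session

There is one attempt and no reset: what is moved stays moved. The work goes in short steps, Python scripts to look and compute and a tool call to move; the robot and the scene stay as the last step left them, time stands still between calls to the robot, and variables do not carry over. Pictures are saved under pics/ and viewed, about 8 in all and at most 12, crops included, and the job is handed in when it is done.

Besides the shell and the picture viewer there is one more tool, called as name(argument=value, ...), one argument or row to a line, values as JSON. send_rows: Moves the arm, as the interface text tells. Its arguments: {"type":"object","properties":{"targets":{"type":"array"}},"required":["targets"]}

```bash
mkdir -p pics; cat > h.py <<'E'
import numpy as np, cv2
from plant import sense, camera, tcp_to_tips
def pts(c):
    z=c["range_z"];h,w=z.shape;u,v=np.meshgrid(np.arange(w),np.arange(h));K=c["mtx"]
    P=np.stack([(u-K[0,2])/K[0,0]*z,(v-K[1,2])/K[1,1]*z,z],-1)
    R=cv2.Rodrigues(np.array(c["rvec"],float))[0]
    return (P-np.array(c["tvec"]).ravel())@R
E
python3 - <<'E'
from h import *
s=sense();print(s, tcp_to_tips)
for n in("scene","side"):
    c=camera(n);cv2.imwrite(f"pics/{n}.png",c["image"][...,::-1]);np.savez(f"{n}.npz",**c,P=pts(c))
    R=cv2.Rodrigues(np.array(c["rvec"],float))[0];print(n,-R.T@np.array(c["tvec"]).ravel(),R[2])
E
```

```text
{'time': 0.0, 'q': array([61.85216973, 23.94856706, -0.59187318, 92.48677802,  0.27096529,
       63.63812256, -3.03532571]), 'joint_vel': array([ 0.04536748,  0.07209971,  0.01252835, -0.03753715,  0.07341258,
        0.03765771, -0.03673116]), 'effort': array([-5.14539497e-04, -8.51239514e+01,  6.38736449e-01, -4.25981998e+01,
       -4.89294331e-02,  1.86895923e-02,  1.55587318e-04]), 'position': array([ 0.27155435, -0.56249905,  0.21281022]), 'eef_rot': array([-1.79928144e+02,  6.20127135e-03,  2.57740543e+01]), 'wrist_force': array([-0.08805616, -0.02405117, -0.0639719 ]), 'moment': array([-0.02127574, -0.00426016, -0.01391644]), 'gripper_width': 1.0001310657562608} 0.008
scene [-0.14243278  0.77244557  0.61030917] [ 0.61687415 -0.56711561 -0.54575284]
side [0.10108274 1.18135631 0.58473522] [ 0.33626897 -0.82794125 -0.44881674]
```

View pics/scene.png

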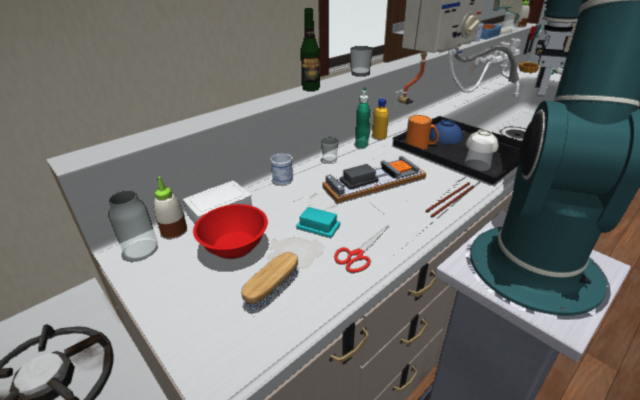

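View pics/side.png

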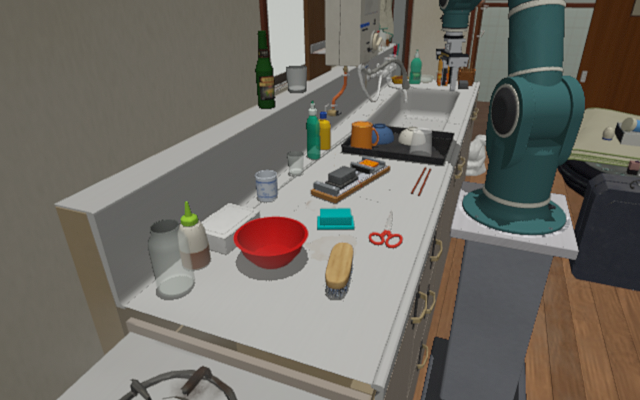

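The clamp is at scene pixel (375,180). The orange key is at (400,167), the grey stone at (360,174) and the fixed jaw at (332,183). Look-alikes are the turquoise block (318,220) and the orange cup (420,130). The key lies between the grey bars on the clamp, so that's the one to press. Next I'll measure it and take an enlarged crop to confirm.

```bash
python3 - <<'E'
from h import *
for n,(x0,y0,x1,y1) in(("scene",(310,145,440,210)),("side",(300,150,400,205))):
    d=np.load(n+".npz");im=d["image"];P=d["P"]
    hsv=cv2.cvtColor(im,cv2.COLOR_RGB2HSV)
    box=np.zeros(im.shape[:2],bool);box[y0:y1,x0:x1]=1
    m=box&(hsv[...,0]<20)&(hsv[...,1]>190)&(hsv[...,2]>180)
    k,l,st,ce=cv2.connectedComponentsWithStats(m.astype(np.uint8))
    for i in range(1,k):
        if st[i,4]>15:
            q=P[l==i];print(n,"orange",ce[i],st[i,4],np.median(q,0),q.min(0),q.max(0))
    h=box&(P[...,2]>.012)&(P[...,2]<.06)&(P[...,0]>.3)
    k,l,st,ce=cv2.connectedComponentsWithStats(h.astype(np.uint8))
    i=1+np.argmax(st[1:,4]);q=P[l==i]
    r=cv2.minAreaRect(q[:,:2].astype(np.float32)*1000);print("holder",r,cv2.boxPoints(r),st[i])
    for zl in(.036,.041,.046): 
        pass
    crop=cv2.resize(im[y0:y1,x0:x1],None,fx=5.5,fy=5.5,interpolation=cv2.INTER_CUBIC)
    cv2.imwrite(f"pics/{n}_c.png",crop[...,::-1])
a=cv2.imread("pics/scene_c.png")
cv2.imwrite("pics/crop1.png",a)
E
```

```text
scene orange [400.59130435 165.31304348] 115 [ 0.44853603 -0.10093035  0.04028896] [ 0.42069916 -0.13019712  0.03709134] [ 0.47574083 -0.07289749  0.04430266]
holder ((476.6553955078125, -13.481903076171875), (309.6026306152344, 100.30646514892578), 72.7317123413086) [[ 382.8106  -146.41779]
 [ 478.59576 -176.19339]
 [ 570.5002   119.45398]
 [ 474.71503  149.22958]] [ 322  156  104   45 2230]
side orange [368.88709677 162.53225806] 62 [ 0.44876633 -0.1062062   0.03924491] [ 0.10108274 -0.13608787  0.03364869] [0.4769803  1.18135631 0.58473522]
holder ((474.1313171386719, -13.777496337890625), (316.2452087402344, 99.27722930908203), 72.29547882080078) [[ 378.75732 -149.3155 ]
 [ 473.33255 -179.50653]
 [ 569.5053   121.76051]
 [ 474.93008  151.95154]] [ 311  156   80   45 1635]
```

View pics/crop1.png

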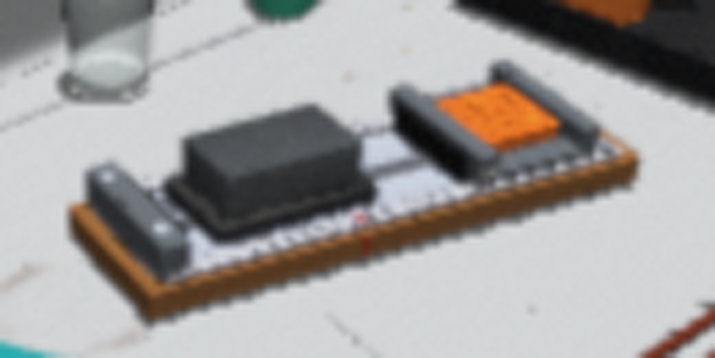

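The crop confirms it. The orange key sits between the two grey bars, the grey stone is in front of it and the fixed jaw at the far end, with the red line at about crop (362,220). Clamp origin is about (0.4765, -0.0135) with yaw 72.6°, and the key is about (0.449, -0.101), so jaw travel is about 0.012. I'll move above the key, after a clearance check.

```bash
python3 - <<'E'
from h import *
P=np.load("scene.npz")["P"]
m=(P[...,2]>.1)&(P[...,2]<.5)&(P[...,0]>.2)&(P[...,0]<.75)&(abs(P[...,1])<.4)
q=P[m];
H,_,_=np.histogram2d(q[:,0],q[:,1],bins=[np.arange(.2,.8,.05),np.arange(-.4,.41,.1)]);print(H.astype(int))
E
```

```text
[[   0    0    0    0    0    0    0    0]
 [   0    0    0    0    0    0    0    0]
 [   0    0    0    0    0    0    0    0]
 [   0    0    0    0    0    0    0    0]
 [   0    0    0    0    0    0    0    0]
 [   0    0    0    0    0    0    0    0]
 [  46   21    0    0    0    0    0    0]
 [  35   10    0    0    0    0    0    0]
 [   0    0    0    0    0    0    0    0]
 [   2  128  319    0    0    0    0    0]
 [ 486  435  683  763  879 1023 1184 1398]
 [   0    0    0    0    0    0    0    0]]
```

send_rows(
  targets=[1,4.4,11.5,0,0,0,0.2,1,8.8,23,0,0,0,0.4,1,13.2,34.5,0,0,0,0.6,1,13.2,34.5,0,0,0,0.6,1,13.2,34.5,0,0,0,0.6,1,13.2,34.5,0,0,0,0.6,1,13.2,34.5,0,0,0,0.6,1,13.2,34.5,0,0,0,0.6],
)

```text
time: 0.9
position: [0.4047, -0.2134, 0.213]
eef_rot: [-179.9, -0.0, 60.4]
wrist_force: [-0.4, -1.6, 0.0]
gripper_width: 0.356
```

send_rows(
  targets=[1,1.5,4,-2,0,0,0.1,1,3,8,-4,0,0,0.2,1,4.4,11.2,-6,0,0,0.213,1,4.4,11.2,-6,0,0,0.213,1,4.4,11.2,-6,0,0,0.213,1,4.4,11.2,-6,0,0,0.213],
)

```text
time: 1.5
position: [0.4486, -0.1024, 0.1533]
eef_rot: [-180.0, -0.0, 72.5]
wrist_force: [-0.4, 0.3, -0.3]
gripper_width: 0.005
```

```bash
cat >> h.py <<'E'
from scipy.spatial.transform import Rotation as Rn
def wrist():
    s=sense();c=camera("wrist");z=c["range_z"];K=c["mtx"];h,w=z.shape;u,v=np.meshgrid(np.arange(w),np.arange(h))
    P=np.stack([(u-K[0,2])/K[0,0]*z,(v-K[1,2])/K[1,1]*z,z,np.ones_like(z)],-1)
    T=np.eye(4);T[:3,:3]=Rn.from_euler("xyz",s["eef_rot"],degrees=True).as_matrix();T[:3,3]=s["position"]
    P=(P@(T@c["tool_from_camera"]).T)[...,:3];P[z==0]=np.nan
    return s,c["image"],P
E
python3 - <<'E'
from h import *
s,im,P=wrist();print(s["position"],s["eef_rot"],s["gripper_width"])
cv2.imwrite("pics/w1.png",im[...,::-1])
hsv=cv2.cvtColor(im,cv2.COLOR_RGB2HSV)
m=(hsv[...,0]<20)&(hsv[...,1]>190)&(hsv[...,2]>120)
k,l,st,ce=cv2.connectedComponentsWithStats(m.astype(np.uint8))
for i in range(1,k):
    if st[i,4]>60:
        q=P[l==i];q=q[~np.isnan(q[:,0])];print(ce[i],st[i],np.median(q,0));print(cv2.minAreaRect((q[:,:2]*1000).astype(np.float32)))
np.save("w1.npy",P)
E
```

```text
[ 0.44857721 -0.10238966  0.15328974] [-1.79955310e+02 -5.31873694e-05  7.25256595e+01] 0.004719800466724351
[319.08       177.85333333] [299 173  42   7  75] [ 0.45876399 -0.0817743   0.04160406]
((459.0978088378906, -80.36183166503906), (6.501449108123779, 42.90361022949219), 72.64527130126953)
[322.66666667 187.63768116] [303 187  37   4  69] [ 0.46061307 -0.09356275  0.04161499]
((456.9117126464844, -93.20909881591797), (3.8632357120513916, 38.13751983642578), 70.86225891113281)
[319.68852459 200.06557377] [303 197  36   5  61] [ 0.45163353 -0.10481783  0.04155956]
((452.8129577636719, -104.5390396118164), (4.84765625, 37.54022979736328), 72.4942626953125)
```

View pics/w1.png

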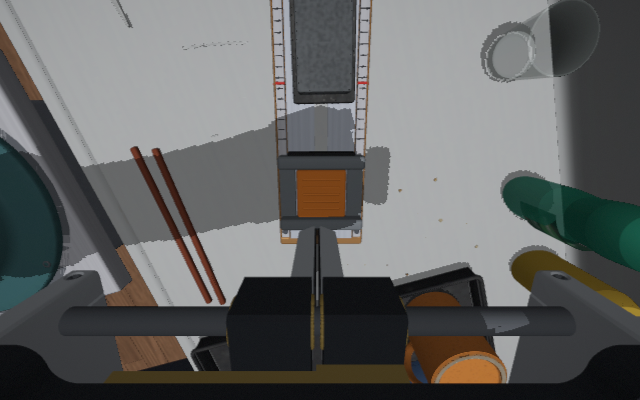

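The wrist view shows the key at (320,193) between the bars, the rubber face at (320,153), the red line ticks at (280,84) and (363,84), and the stone starting at row 100. I'll get the positions in the clamp frame.

```bash
cat >> h.py <<'E'
def meas(name):
    s,im,P=wrist();cv2.imwrite(f"pics/{name}.png",im[...,::-1])
    a=np.deg2rad(72.6);R=np.array([[np.cos(a),np.sin(a)],[-np.sin(a),np.cos(a)]])
    L=P.copy();L[...,:2]=(P[...,:2]-[.4765,-.0135])@R.T
    hsv=cv2.cvtColor(im,cv2.COLOR_RGB2HSV);H,S,V=hsv[...,0],hsv[...,1],hsv[...,2]
    t=(R@(s["position"][:2]-[.4765,-.0135])*1000).round(1)
    print("tcp local",t,s["position"][2],"f",s["wrist_force"])
    on=(abs(L[...,1])<.06)&(L[...,0]>-.16)&(L[...,0]<.16)
    m=on&(H>5)&(H<18)&(S>190)&(V>80)&(L[...,2]>.03)
    f=lambda q:(np.nanmin(q,0)*1000,np.nanmax(q,0)*1000,np.nanmedian(q,0)*1000) if len(q) else None
    np.set_printoptions(precision=1,suppress=True)
    print("key",f(L[m]))
    m=on&((H<4)|(H>174))&(S>120)&(L[...,2]>.02)&(L[...,2]<.032); print("red",m.sum(),f(L[m]))
    m=on&(L[...,2]>.0435)&(L[...,2]<.049)&(L[...,0]<.1); q=L[m][:,0]*1000
    print("bars hist",np.histogram(q,np.arange(-150,60,4)))
    m=on&(L[...,2]>.055)&(L[...,2]<.066); print("stone top",f(L[m]))
    m=on&(L[...,2]>.03)&(L[...,2]<.07)&(L[...,0]>.1);print("fixed jaw",f(L[m]))
    m=(L[...,2]>.015)&(L[...,2]<.03)&on;print("rails y",np.nanpercentile(L[m][:,1]*1000,[1,99]),"x",np.nanpercentile(L[m][:,0]*1000,[1]))
    for x0 in(-.11,.0,.05,.1):
        q=L[m&(abs(L[...,0]-x0)<.01)][:,1]*1000
        if len(q):print(x0,q.min(),q.max())
E
python3 -c "
from h import *
meas('w2')"
```

```text
tcp local [-93.3  -0. ] 0.153418482420465 f [-1.0060671   0.76584392  1.20044203]
key (array([-113.9,  -30.1,   38.6]), array([-62.5,  20. ,  43.5]), array([-86.5,  -5.2,  41.3]))
red 38 (array([ 22.8, -50.5,  20.6]), array([24.7, 40.9, 28.8]), array([23.7, -4.8, 26.3]))
bars hist (array([  0,   0,   0,   0,   0,  59, 246, 281, 229,   0,   0,   0,   0,
         0,   0,   0,   0,   0,   0,   0,   0,   0, 200, 348, 349, 249,
         1,   0,   0,   0,   0,   0,   0,   0,   0,   0,   0,   0,   0,
         0,  27,   0,   0,   0,   0,   0,   0,   0,   0,   0,   0,   0]), array([-150, -146, -142, -138, -134, -130, -126, -122, -118, -114, -110,
       -106, -102,  -98,  -94,  -90,  -86,  -82,  -78,  -74,  -70,  -66,
        -62,  -58,  -54,  -50,  -46,  -42,  -38,  -34,  -30,  -26,  -22,
        -18,  -14,  -10,   -6,   -2,    2,    6,   10,   14,   18,   22,
         26,   30,   34,   38,   42,   46,   50,   54,   58]))
stone top (array([ 11.6, -31.8,  55.1]), array([83.6, 18.9, 63.8]), array([49.5, -6.3, 60.3]))
fixed jaw None
rails y [-52.7  44. ] x [-152.9]
-0.11 -53.563339178068155 44.461723056474135
0.0 -53.33569649016162 44.790097960854574
0.05 -53.38531339328495 44.928279963468675
0.1 -53.414839162838256 44.85127435210555
```

Relative to the tool, the face is at about x=-46 mm, the front bar's rear face at -62.5, the red line at 23.7 and the centreline at y=-4. I'll come down just behind the front bar.

send_rows(
  targets=[1,0.4,0.8,-2.5,0,0,0,1,0.88,1.64,-5,0,0,0,1,0.88,1.64,-8,0,0,0,1,0.88,1.64,-9.5,0,0,0,1,0.88,1.64,-10,0,0,0,1,0.88,1.64,-10,0,0,0],
)

```text
time: 2.2
position: [0.4573, -0.0866, 0.0535]
eef_rot: [-180.0, 0.0, 72.4]
wrist_force: [0.2, -0.5, 1.0]
gripper_width: 0.004
```

```bash
python3 -c "
from h import *
meas('w3')"
```

```text
tcp local [-75.5  -3.6] 0.05349992493035966 f [ 0.19746808 -0.46709339  1.04454088]
key (array([-108.7,  -30.4,   38.7]), array([-62.6,  20.2,  43.6]), array([-75.2,  -9.5,  41.3]))
red 102 (array([ 22.2, -50.6,  24.6]), array([24.7, 41.4, 28.2]), array([23.4, 32.8, 26.6]))
bars hist (array([  0,   0,   0,   0,   0,   0,   0,   0,   0,   0,   0,   0,   0,
         0,   0,   0,   0,   0,   0,   1,  13,  22, 446, 709, 742, 532,
         0,   0,   0,   0,   0,   0,   0,   0,   0,   0,   0,   0,   0,
         0,  22,   0,   0,   0,   0,   0,   0,   0,   0,   0,   0,   0]), array([-150, -146, -142, -138, -134, -130, -126, -122, -118, -114, -110,
       -106, -102,  -98,  -94,  -90,  -86,  -82,  -78,  -74,  -70,  -66,
        -62,  -58,  -54,  -50,  -46,  -42,  -38,  -34,  -30,  -26,  -22,
        -18,  -14,  -10,   -6,   -2,    2,    6,   10,   14,   18,   22,
         26,   30,   34,   38,   42,   46,   50,   54,   58]))
stone top (array([-67.5, -32.3,  55.1]), array([65.5, 18.6, 65.9]), array([39.7, -6.4, 60.3]))
fixed jaw None
rails y [-52.7  43.7] x [-86.6]
-0.11 -53.56762939265925 44.230262280790576
0.0 -53.42639060922881 44.5421486898153
0.05 -53.368168845422204 44.821258892842984
```

View pics/w3.png

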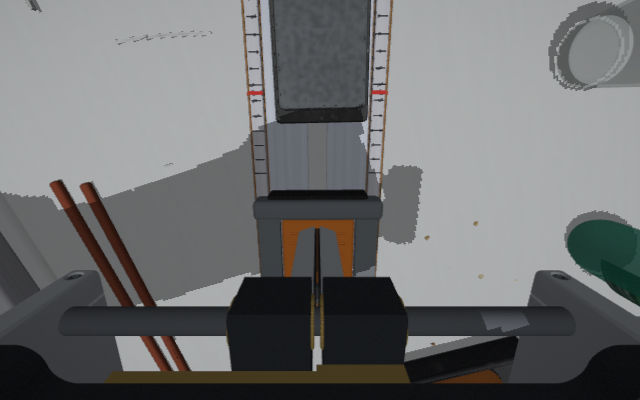

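The view shows the fingertips at (318,230) over the orange key, just behind the front bar (rows 198–218). Pressing in small steps.

send_rows(
  targets=[1,0,0,-0.3,0,0,0,1,0,0,-0.5,0,0,0,1,0,0,-0.65,0,0,0,1,0,0,-0.75,0,0,0,1,0,0,-0.75,0,0,0],
)

```text
time: 2.75
position: [0.4582, -0.0867, 0.0469]
eef_rot: [179.9, 0.0, 72.5]
wrist_force: [-0.3, -0.7, 6.1]
gripper_width: 0.005
```

send_rows(
  targets=[1,0,0,-0.15,0,0,0,1,0,0,-0.3,0,0,0,1,0,0,-0.35,0,0,0,1,0,0,-0.35,0,0,0],
)

```text
time: 3.15
position: [0.4583, -0.0867, 0.0437]
eef_rot: [179.9, 0.0, 72.5]
wrist_force: [-2.0, 1.2, 7.7]
gripper_width: 0.005
```

Key about 5 mm down at 7.7 N. Now pushing along the direction (0.299, 0.954).

send_rows(
  targets=[1,0.06,0.19,-0.05,0,0,0,1,0.12,0.38,-0.05,0,0,0,1,0.21,0.67,-0.05,0,0,0,1,0.33,1.05,-0.05,0,0,0,1,0.45,1.43,-0.05,0,0,0,1,0.6,1.91,-0.05,0,0,0,1,0.6,1.91,-0.05,0,0,0],
)

```text
time: 3.85
position: [0.4645, -0.0669, 0.0436]
eef_rot: [179.9, 0.0, 72.5]
wrist_force: [-3.2, 1.7, 9.4]
gripper_width: 0.0
```

```bash
python3 -c "
from h import *
meas('w4')"|grep -v hist -A0
```

```text
tcp local [-54.6  -4.5] 0.04358719635561926 f [-3.20285792  1.72733813  9.4153629 ]
key (array([-85.7, -30.3,  33.5]), array([-43.5,  20.1,  37.5]), array([-57.7,   4. ,  35.5]))
red 101 (array([ 22.4, -50.7,  23.2]), array([24.4, 41.2, 27.9]), array([23.6, 32.3, 26.5]))
--
         0,   0,   0,   0,   0,   0,   0,   0,   0,   0,   0,   0,  13,
       113, 289, 784, 782, 800,   2,   0,   0,   0,   0,   0,   0,   0,
         0,   0,   0,   0,   0,   0,   0,   0,   0,   0,   0,   0,   0]), array([-150, -146, -142, -138, -134, -130, -126, -122, -118, -114, -110,
       -106, -102,  -98,  -94,  -90,  -86,  -82,  -78,  -74,  -70,  -66,
        -62,  -58,  -54,  -50,  -46,  -42,  -38,  -34,  -30,  -26,  -22,
        -18,  -14,  -10,   -6,   -2,    2,    6,   10,   14,   18,   22,
         26,   30,   34,   38,   42,   46,   50,   54,   58]))
stone top (array([-46.8, -32.2,  55. ]), array([82.7, 18.8, 66. ]), array([50.1, -6.5, 60.3]))
fixed jaw None
rails y [-52.7  43.7] x [-76.9]
0.0 -53.74995820588027 44.409939643321735
0.05 -53.474589512319014 44.70598083868936
0.1 -53.52251903249276 44.595986748363636
```

send_rows(
  targets=[1,0.09,0.29,-0.03,0,0,0,1,0.21,0.67,-0.03,0,0,0,1,0.33,1.05,-0.03,0,0,0,1,0.45,1.43,-0.03,0,0,0,1,0.57,1.81,-0.03,0,0,0,1,0.69,2.19,-0.03,0,0,0,1,0.81,2.58,-0.03,0,0,0,1,0.9,2.86,-0.03,0,0,0],
)

```text
time: 4.7
position: [0.4733, -0.0386, 0.0435]
eef_rot: [179.9, 0.0, 72.5]
wrist_force: [-3.5, -2.9, 8.6]
gripper_width: 0.005
```

```bash
python3 -c "
from h import *
meas('w5')"|grep -v hist -A0
```

```text
tcp local [-24.9  -4.4] 0.04354114458920701 f [-3.52092707 -2.91082131  8.63606127]
key (array([-55.2, -30.3,  33.2]), array([-13.9,  20.2,  37.6]), array([-28.4,   1.6,  35.5]))
red 82 (array([ 22.5, -50.5,  25.2]), array([24.8, 40.8, 28. ]), array([ 23.4, -41.5,  26.5]))
--
         0,   0,   0,   0,   0,   0,   0,   0,   0,   0,   0,   0,   0,
         0,   0,   0,   0,   0,   0,   0, 121,  18, 724, 778, 860, 265,
         0,   0,   0,   0,   0,   0,   0,   0,   0,   0,   0,   0,   0]), array([-150, -146, -142, -138, -134, -130, -126, -122, -118, -114, -110,
       -106, -102,  -98,  -94,  -90,  -86,  -82,  -78,  -74,  -70,  -66,
        -62,  -58,  -54,  -50,  -46,  -42,  -38,  -34,  -30,  -26,  -22,
        -18,  -14,  -10,   -6,   -2,    2,    6,   10,   14,   18,   22,
         26,   30,   34,   38,   42,   46,   50,   54,   58]))
stone top (array([-17.1, -32.6,  55. ]), array([98.1, 17.8, 66. ]), array([59.7, -7.1, 60.3]))
fixed jaw (array([100.1, -38.2,  30.1]), array([106.2,  23.6,  35.5]), array([104.6,  -6.7,  33.3]))
rails y [-52.7  43.8] x [-60.1]
0.0 -53.502589945082114 44.66505775908085
0.05 -53.49947508939129 44.580128676347464
0.1 -53.35158134052063 44.6040547768579
```

send_rows(
  targets=[1,0.06,0.19,-0.03,0,0,0,1,0.15,0.48,-0.03,0,0,0,1,0.24,0.76,-0.03,0,0,0,1,0.33,1.05,-0.03,0,0,0,1,0.42,1.34,-0.03,0,0,0,1,0.51,1.62,-0.03,0,0,0,1,0.54,1.72,-0.03,0,0,0],
)

```text
time: 5.45
position: [0.4787, -0.0214, 0.0436]
eef_rot: [179.9, 0.1, 72.5]
wrist_force: [-2.6, -4.7, 8.4]
gripper_width: 0.007
```

```bash
python3 -c "
from h import *
meas('w6')"|grep -v hist -A0
```

```text
tcp local [-6.9 -4.5] 0.04356702165480364 f [-2.61372596 -4.74840864  8.4479317 ]
key (array([-37.7, -30.3,  33.6]), array([ 3.4, 20.5, 37.9]), array([-10.9,   6.5,  35.5]))
red 75 (array([ 22.5, -50.3,  24.9]), array([24.7, 41.4, 27.9]), array([ 23.6, -41.5,  26.6]))
--
         0,   0,   0,   0,   0,   0,   0,   0,   0,   0,   0,   0,   0,
         0,   0,   0,   0,   0,   0,   0,   0,   0,   0,   0,  18, 101,
       476, 765, 810, 597,   0,   0,   0,   0,   0,   0,   0,   0,   0]), array([-150, -146, -142, -138, -134, -130, -126, -122, -118, -114, -110,
       -106, -102,  -98,  -94,  -90,  -86,  -82,  -78,  -74,  -70,  -66,
        -62,  -58,  -54,  -50,  -46,  -42,  -38,  -34,  -30,  -26,  -22,
        -18,  -14,  -10,   -6,   -2,    2,    6,   10,   14,   18,   22,
         26,   30,   34,   38,   42,   46,   50,   54,   58]))
stone top (array([  1.2, -32.5,  55. ]), array([114.9,  17.8,  66. ]), array([77.2, -7.1, 60.3]))
fixed jaw (array([100. , -49.5,  30. ]), array([136.3,  40.7,  62.7]), array([123.9,  -5.6,  44.4]))
rails y [-52.7  44. ] x [-34.3]
0.0 -53.477284048273596 44.42588729234306
0.05 -53.504635981675364 44.62343321120172
0.1 -53.508222469030166 44.78499035168939
```

View pics/w6.png

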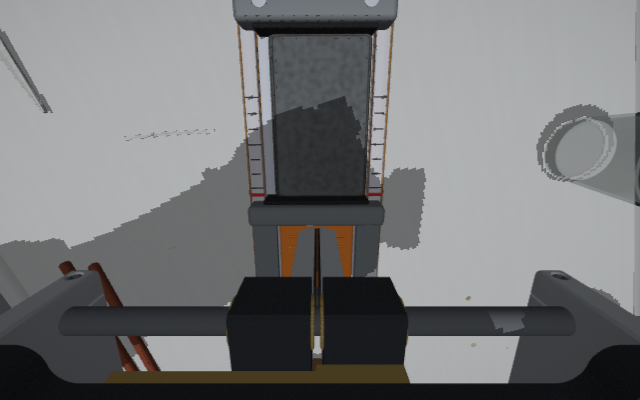

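The stone (rows 35–195) is nearly at the fixed jaw (row 30), and the sliding face at row 197 is just short of the red line at row 193. A few mm remain, so I'll push in small steps and watch the force.

send_rows(
  targets=[1,0.03,0.1,-0.03,0,0,0,1,0.06,0.19,-0.03,0,0,0,1,0.09,0.29,-0.03,0,0,0,1,0.09,0.29,-0.03,0,0,0],
)

```text
time: 5.9
position: [0.4798, -0.0192, 0.0437]
eef_rot: [179.9, 0.1, 72.5]
wrist_force: [-1.1, -4.6, 8.0]
gripper_width: 0.001
```

send_rows(
  targets=[1,0.03,0.1,-0.03,0,0,0,1,0.045,0.14,-0.03,0,0,0,1,0.06,0.19,-0.03,0,0,0,1,0.06,0.19,-0.03,0,0,0],
)

```text
time: 6.3
position: [0.4804, -0.0183, 0.0437]
eef_rot: [179.9, 0.2, 72.4]
wrist_force: [-3.1, -7.8, 8.4]
gripper_width: 0.003
```

send_rows(
  targets=[1,0.06,0.19,-0.03,0,0,0,1,0.09,0.29,-0.03,0,0,0,1,0.09,0.29,-0.03,0,0,0,1,0.09,0.29,-0.03,0,0,0],
)

```text
time: 6.7
position: [0.4804, -0.0182, 0.0437]
eef_rot: [179.9, 0.4, 72.3]
wrist_force: [-8.2, -16.6, 15.4]
gripper_width: 0.002
```

```bash
python3 -c "
from h import *
meas('w7')"|grep -v hist -A0
python3 -c "
import cv2;a=cv2.imread('pics/w7.png')[0:260,220:420];cv2.imwrite('pics/w7c.png',cv2.resize(a,None,fx=2.3,fy=2.3))"
```

```text
tcp local [-3.3 -5.1] 0.043702829415145056 f [ -8.18293952 -16.57646703  15.36167843]
key (array([-34.1, -30.2,  33.7]), array([ 3.1, 20.3, 37.7]), array([-11. ,  11. ,  35.6]))
red 76 (array([ 21.9, -50.4,  24.6]), array([24.9, 40.8, 27.8]), array([23.5, 32.4, 26.7]))
--
         0,   0,   0,   0,   0,   0,   0,   0,   0,   0,   0,   0,   0,
         0,   0,   0,   0,   0,   0,   0,   0,   0,   0,   0,   0,  20,
       528, 760, 802, 596,   0,   0,   0,   0,   0,   0,   0,   0,   0]), array([-150, -146, -142, -138, -134, -130, -126, -122, -118, -114, -110,
       -106, -102,  -98,  -94,  -90,  -86,  -82,  -78,  -74,  -70,  -66,
        -62,  -58,  -54,  -50,  -46,  -42,  -38,  -34,  -30,  -26,  -22,
        -18,  -14,  -10,   -6,   -2,    2,    6,   10,   14,   18,   22,
         26,   30,   34,   38,   42,   46,   50,   54,   58]))
stone top (array([  4.5, -32.4,  55. ]), array([115.7,  17.9,  66. ]), array([77.4, -7.4, 60.3]))
fixed jaw (array([100. , -49.2,  30. ]), array([139.7,  40.8,  62.7]), array([126. ,  -5.5,  44.4]))
rails y [-52.8  44. ] x [-29.4]
0.0 -52.92061019359753 43.74163733729799
0.05 -53.461920390033356 44.35215881641414
0.1 -53.44714112417285 44.70595778426867
```

View pics/w7c.png

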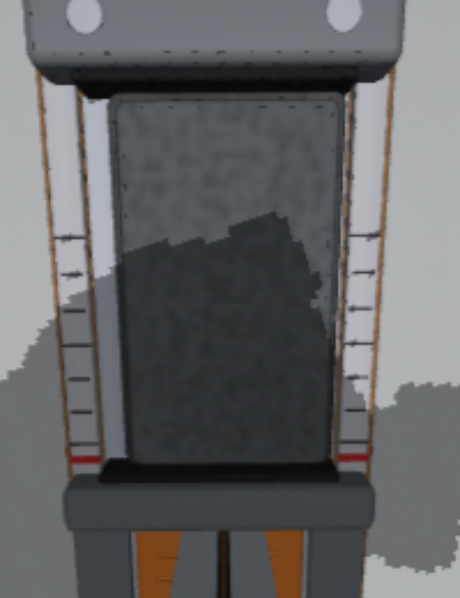

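The jaw is jammed at 18.5 N push with no further motion. The stone sits against the fixed jaw and the face is at the red line (crop rows 458–475). I'll lift with a slight forward bias so the key springs up, then back off the bar and retreat.

send_rows(
  targets=[1,0.05,0.14,0,0,0,0,1,0.05,0.14,0.2,0,0,0,1,0.05,0.14,0.5,0,0,0,1,0.04,0.12,0.8,0,0,0,1,0.02,0.06,1.0,0,0,0,1,-0.03,-0.1,1.0,0,0,0,1,-0.09,-0.29,1.1,0,0,0,1,-0.12,-0.38,1.3,0,0,0],
)

```text
time: 7.55
position: [0.4791, -0.022, 0.0567]
eef_rot: [179.9, 0.4, 72.3]
wrist_force: [-0.3, 0.7, -0.0]
gripper_width: 0.009
```

send_rows(
  targets=[1,0,0,1,0,0,0,1,0,0,4,0,0,0,1,-0.6,-2,8,0,0,0,1,-1.5,-5,11,0,0,0,1,-2.1,-7,12,0,0,0,1,-2.1,-7,12,0,0,0,1,-2.1,-7,12,0,0,0],
)

```text
time: 8.25
position: [0.4582, -0.0919, 0.1772]
eef_rot: [179.9, 0.4, 72.3]
wrist_force: [-0.1, 0.2, -0.9]
gripper_width: -0.001
```

```bash
python3 -c "
from h import *
meas('w8')
d=camera('scene');P0=np.load('scene.npz');diff=(np.abs(d['image'].astype(int)-P0['image']).max(-1)>60);diff[:,430:]=0
k,l,st,ce=cv2.connectedComponentsWithStats(diff.astype(np.uint8));print(st[1:][st[1:,4]>25])"
python3 -c "
import cv2;a=cv2.imread('pics/w8.png');cv2.imwrite('pics/w8c.png',cv2.resize(a[0:280,200:440],None,fx=2.1,fy=2.1))"
```

```text
tcp local [-80.3  -6. ] 0.177182134773176 f [-0.10315461  0.24483192 -0.89086812]
key (array([-46. , -29.8,  39.3]), array([ 4.4, 20. , 43.7]), array([-19.6,  -5.3,  41.4]))
red 34 (array([ 22.5, -49.6,  25.2]), array([24.5, 40.3, 28.6]), array([23.4, 32.6, 26.8]))
bars hist (array([  0,   0,   0,   0,   0,   0,   0,   0,   0,   0,   0,   0,   0,
         0,   0,   0,   0,   0,   0,   0,   0,   0, 116, 294, 265, 216,
         0,   1,   1,   0,   0,   0,   0,   0,   1,   1,   0,   0,   0,
       251, 344, 353, 223,   1,   0,  45,   0,   0,   0,   0,   0,   0]), array([-150, -146, -142, -138, -134, -130, -126, -122, -118, -114, -110,
       -106, -102,  -98,  -94,  -90,  -86,  -82,  -78,  -74,  -70,  -66,
        -62,  -58,  -54,  -50,  -46,  -42,  -38,  -34,  -30,  -26,  -22,
        -18,  -14,  -10,   -6,   -2,    2,    6,   10,   14,   18,   22,
         26,   30,   34,   38,   42,   46,   50,   54,   58]))
stone top (array([ 31.5, -32.4,  55.1]), array([103.3,  17.8,  63.3]), array([69.3, -7.1, 60.3]))
fixed jaw (array([100. , -38.1,  30.7]), array([112.8,  23.7,  62.1]), array([102.1,  -5.5,  59.8]))
rails y [-52.8  44. ] x [-152.2]
-0.11 -52.75130232600931 44.65241347162725
0.0 -52.722356941691245 44.67694804837242
0.05 -53.25118822191793 44.71882996771722
0.1 -53.16824735547739 44.91546280967233
[[ 382    0    6   14   60]
 [ 405    0    8   15   79]
 [ 393    0   37   49 1089]
 [ 388   11   17   10   38]
 [ 392   48   30    9  129]
 [ 378   54   52   43  835]
 [ 396  117   11   11   86]
 [ 387  156   32   18  301]
 [ 372  165   24   20  274]
 [ 335  170    9   15   63]
 [ 384  182   46   34  759]]
```

View pics/w8c.png

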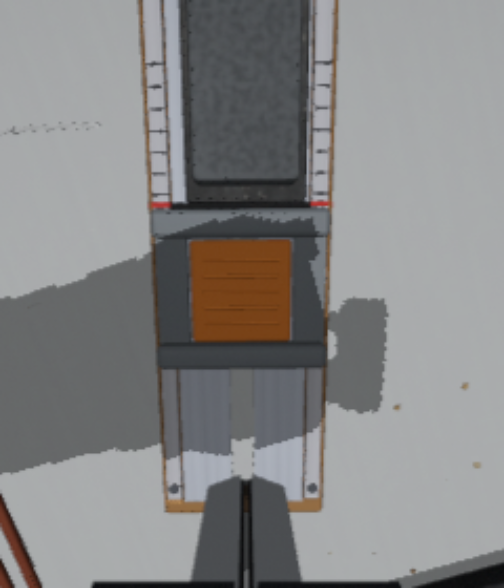

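The gripping face stands on the red line (crop row 205), the foot of the stone touches it, and the key is up at 41.4 mm. Key centre to red line measures 44.3 mm, against 44 expected. In the scene picture only the arm, its shadow and the clamp's parts have changed.

```bash
python3 -c "
from plant import finish_job;print(finish_job())"
```

```text
the job is handed in; nothing more can be done
None
```

The whetstone is clamped and the job is handed in, at about 8.3 s on the robot's clock; `finish_job` gives no verdict.

**What I did:** With the closed fingertips I pressed the orange key about 5.5 mm and held it there. I then pushed the jaw about 70 mm, until it stopped moving at about 18 N with the stone against the fixed jaw. I lifted straight up so the key sprang back, then moved clear.

**Last checks:**
- **Jaw position:** the gripping face stands on the red stop line. The key centre measured 44.3 mm from the line, where 44 mm is expected.
- **Brake:** the key is back up at 41.4 mm and the jaw did not move back on release. I did not push-test the brake.
- **Stone:** its foot touches the sliding jaw, and the fingers never touched the stone.
- **Rest of the worktop:** the scene picture, compared left of image column 430, changed only around the arm, its shadow and the clamp. To the right of that it was not compared.
- **Forces:** the wrist force read about 0 after I moved clear.

**One disagreement:** the wrist camera put the clamp's centreline about 4 mm to the side of where the scene camera did. I pressed at the wrist camera's value, well within the 52 mm key.

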